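Set up the V-block stand on the magnetic base and hold its knob pressed

TASK

Build the workpiece stand on the green magnetic base: set the aluminium riser centred and square on the bright steel pad, then the blue V-block centred and square on top of the riser, letting go of each. Then take the yellow knob, turn it so that its D-shaped bore matches the D-shaft of the red-collared spindle, push it fully home onto the collar and keep pressing until the spring-loaded spindle is all the way down; finish while still holding the knob pressed down. Leave the flange, the wooden case and the reference ball where they are.

Things in the scene. Friction and masses are not known exactly. Their poses are not given: they have to be found in the camera images.
- base: Green painted magnetic base, fixed on the table: a block 90 (its x) by 230 (its y) by 40 high, with a brass mark half-way along its front and back faces. Origin at the centre of its underside. The steel pad lies 70 mm from its middle towards its +y end, the red-collared spindle 70 mm towards its -y end. Its position and turn vary.
- pad (a point): Centre of the bright square steel pad, 50 by 50 and flush with the top of the base (40 mm above the table); x and y along the pad's sides, z up. The riser goes here.
- shoulder (a point): Centre of the top face of the spindle's red collar (diameter 30), 52 mm above the table when the spindle is up, z up. A steel D-shaft rises 18 mm from it: diameter 18, with one flat 3 mm from the axis that faces this point's +x; its top 5 mm taper inwards by 2 mm all round. The D-shaft does not turn. Collar and shaft move down together when pressed.
- spindle (a joint): Travel of the spindle downwards, m: 0 is up (at rest), 0.008 all the way down at its stop. A spring pushes it up with about 4 N at rest and 8 N when all the way down; it springs back when let go.
- riser: Loose aluminium riser block, 50 by 50 by 40 high, 0.27 kg, a dark round plug on two opposite sides; origin at the centre of its underside, axes along its sides.
- riser_center (a point): Centre of the riser block, 20 mm above its underside and 20 mm below its top; same axes as the block.
- vblock: Loose steel V-block with a blue middle, 50 by 50 by 45 high, about 0.55 kg, with a V groove 15 mm deep along its x in its top. Origin at the centre of its underside.
- vblock_center (a point): Centre of the V-block, 22.5 mm above its underside; x along the V groove, y across it (flat outer cheeks, good to grip), z up.
- knob: Loose yellow plastic knob, standing upright on the table, 80 g: a round skirt of diameter 44 and height 22 with a grip bar on top, 40 long (along the knob's x), 14 thick (along y) and 24 high; whole height 46. Origin at the centre of its underside.
- knob_bar (a point): Centre of the knob's grip bar, 34 mm above the knob's underside; x along the bar, y across it (the way to grip it), z up. The black pointer line marks the bar's +x end.
- knob_foot (a point): Centre of the knob's underside, the mouth of its D-shaped bore: diameter 21, 19 mm deep, closed above, with a flat 4.5 mm from the axis on its +x side, the side of the black pointer. Fits the D-shaft with about 1.5 mm of play all round only when the pointer looks the same way as the shaft's flat (within about 0.14 rad). Fully home, this point is at point shoulder.
- flange: Dark round steel flange, diameter 90, 30 high with a 36 mm hub 8 mm higher; a bystander. Origin at the centre of its underside.
- case: Closed wooden case, 80 by 120 by 37 high; a bystander. Origin at the centre of its underside.
- refball: White reference ball (diameter 26) on a steel stem on a round foot of diameter 56, 79 high in all; a bystander. Origin at the centre of its underside.
Not all that is in view belongs to the job. There is more than one size of the vblock; the one meant has the size given above.

How it is judged:
On the way, in this order (a step that is already met when the one before it is completed fails the run):
1. the riser stands centred and square on the steel pad, let go (horizontal distance between riser_center and pad below 0.008 m and z of riser_center in the frame of pad between 0.016 and 0.024 m and (angle between the x axis of riser_center and the x axis of pad, either way round below 0.14 rad or angle between the x axis of riser_center and the y axis of pad, either way round below 0.14 rad) and angle between riser_center's own z axis and vertical below 0.1 rad and contact force between the fingers and riser below 0.2 N and linear speed of riser below 0.02 m/s), for 0.2 s.
2. the V-block stands centred and square on the riser, let go (all of step 1 and horizontal distance between vblock_center and riser_center below 0.008 m and z of vblock_center in the frame of riser_center between 0.0385 and 0.0465 m and (angle between the x axis of vblock_center and the x axis of riser_center, either way round below 0.14 rad or angle between the x axis of vblock_center and the y axis of riser_center, either way round below 0.14 rad) and angle between vblock_center's own z axis and vertical below 0.1 rad and contact force between the fingers and vblock below 0.2 N and linear speed of vblock below 0.02 m/s), for 0.2 s.
3. the knob is fully home on the D-shaft (horizontal distance between knob_foot and shoulder below 0.004 m and z of knob_foot in the frame of shoulder between -0.004 and 0.003 m and angle between the x axis of knob_foot and the x axis of shoulder, either way round below 0.25 rad and angle between knob_foot's own z axis and vertical below 0.12 rad), for 0.1 s.
At the end, for the whole second after the job is handed in: Riser on the pad and V-block on the riser, each within 8 mm of centred and 8 degrees of square, untouched and still; knob home on the D-shaft (within 3 mm of the collar, 4 mm of the axis), the gripper still pressing it, the spindle at least 6 of its 8 mm down (all of step 2 and all of step 3 and value of joint spindle above 0.006 m and contact force between the fingers and knob above 2 N); the arm keeps its last pose, push and grip.
It fails at once if a bystander is pushed out of place (distance of any of flange, case, refball from where it was at the start of the episode above 0.015 m).
It also fails if it takes over 72 s, if anything falls off the work surface, if the arm or the gripper's body presses on something with over 40 N, if the wrist force passes 120 N, or if a joint passes its speed limit or range.

ROBOT

A 7-joint arm with a two-finger parallel gripper is mounted at the origin on the work surface. World frame = base frame: x ahead of the robot, y to its left, z up, the work surface at z = 0. Lengths are in m, angles in rad, forces in N, time in s.
With the tool pointing down it reaches from about 0.425 to 0.925 m from the base axis. Payload 6.8 kg.
Tool frame: the origin (TCP) lies between the finger pads; the fingertips stand 22 mm ahead of it and the grasp point (between the pads) lies 3 mm ahead of it; z points along the fingers, y is the direction in which the jaws open and shut (so a half turn about z gives the same grasp; the last joint's range is limited). The gripper opens to 85 mm and grips with 20 to 120 N. Pads are 22 mm wide; open, the fingers measure 114 mm over their backs; the gripper's body (76 mm by 85 mm) begins 54 mm behind the grasp point. The pads swing forward as they close: fully open they stand 13 mm farther back than shut.
Start: joints at [-1.429, 0.477, 0.022, 1.555, -0.011, 1.109, -0.083], TCP at [0.167, 0.654, 0.253] pointing down, gripper open.
Joint ranges: [-2.96, 2.96], [-0.34, 2.1], [-1.41, 1.46], [0.24, 2.44], [-1.37, 4.51], [0.17, 1.92], [-2.96, 2.96]. Speed limits (rad/s): [2.39, 2.39, 3.14, 3.14, 3.14, 3.14, 3.14].

INTERFACE

Orientations are given as a unit quaternion [w, x, y, z].
In Python, from station import bot gives the robot as it stands. The module is installed in compiled form; this text tells all that it offers.
- The arm moves only by the tool drive_tool, never from a script. Its argument "series" is one flat list of numbers, 7 for each row, row after row: the opening, from -1 (shut) to 1 (fully open), then the shift along the tool's x, y, z in mm, then the turn, a rotation vector about the tool's x, y, z in rad. In form: [jaw, x, y, z, wx, wy, wz, jaw, x, y, z, wx, wy, wz, ...]. A call has 1 to 12 rows; each row shifts and turns the commanded pose from where the row before left it, along the tool's axes as they then stand; what a row does not reach is not made up. A row lasts 1/8 s, in which the tool goes at most 62.5 mm and 10.7 degrees, less where a joint would pass 70% of its speed; a pose out of reach is approached as far as the arm can. A call with a gripper value outside its range is refused whole. The fingers move at their own pace and stop on an object; "force" is the grip in N (left out, the last holds). Time passes only in rows, so rows that do not move let the fingers close. It gives the time, the measured TCP pose, the force and the opening at its end, in the units of the state.
- bot.get_obs(): the state, without advancing time (a new reading comes with each control period).
- bot.read_camera(name): name is "side" or "top"; returns a dict with "pixels" (400x640x3 uint8, blue, green, red), "camera_matrix" (3x3 intrinsics, pixels), "rvec" (rotation vector, rad) and "tvec" (3), from world to camera coordinates, as OpenCV has them. Camera axes: x right, y down, z forward; pixel columns grow to the right and rows downward; lengths in m; the calibration is good to about 2 mm. A picture is of the moment at which its call begins. There is no depth.
- bot.hand_in(): hands the job in, once; it reports no verdict.
The state is a dict: "t": time; "q": joint angles; "joint_vel": joint speeds; "joint_torque": joint torques, N m; "eef_pos": TCP position; "tool_rot": TCP orientation; "contact_force": force on the tool from outside, world axes, zero at the start; "torque": the same for the moment, N m; "gripper_width": opening from 0.0 (shut) to 1.0 (fully open).
Only numpy, scipy, OpenCV 4.12 (cv2) and the standard library are available. Lean on these libraries where they do the work, as an engineer would, in place of code of your own. Each camera call takes 0.05 s, during which the arm holds its last target. There are 200 camera calls.

## Working session

There is one attempt and no reset: what is moved stays moved. The work goes in short steps, Python scripts to look and compute and a tool call to move; the robot and the scene stay as the last step left them, time stands still between calls to the robot, and variables do not carry over. Pictures are saved under pics/ and viewed, about 8 in all and at most 12, crops included, and the job is handed in when it is done.

Besides the shell and the picture viewer there is one more tool, called by a JSON object that holds its "method" and its "body". drive_tool: Moves the arm, as the interface text tells. Its arguments: {"type":"object","properties":{"series":{"type":"array"},"force":{"type":"number"}},"required":["series"]}

```bash
mkdir -p pics
cat > h.py <<'E'
import numpy as np,cv2
from station import bot
def cam(n):
    d=bot.read_camera(n); d['R']=cv2.Rodrigues(np.array(d['rvec'],float))[0]; d['K']=np.array(d['camera_matrix'],float); d['t']=np.array(d['tvec'],float).ravel(); return d
def ray(d,uv,z):
    uv=np.atleast_2d(np.array(uv,float)); v=np.c_[uv,np.ones(len(uv))]@np.linalg.inv(d['K']).T@d['R']
    c=-d['R'].T@d['t']; return c+v*((z-c[2])/v[:,2])[:,None]
def proj(d,p): return cv2.projectPoints(np.atleast_2d(np.array(p,float)),np.array(d['rvec'],float),d['t'],d['K'],None)[0][:,0]
E
python3 - <<'E'
from h import *
import pickle
for n in('side','top'):
    d=cam(n); cv2.imwrite(f'pics/{n}0.png',d['pixels']); print(n,-d['R'].T@d['t'],d['K'][0,0]); pickle.dump(d,open(n+'0.pkl','wb'))
o=bot.get_obs(); print(o)
E
```

```text
side [ 0.46209323 -0.88088468  0.92814295] 455.1592833131463
top [ 0.26043261 -0.00292898  1.37793518] 492.2057974731617
{'t': 0.1, 'q': array([-1.4290894 ,  0.47773687,  0.02231855,  1.55639147, -0.01150198,
        1.10928524, -0.08308741]), 'joint_vel': array([ 1.91872738e-03, -2.41052821e-03, -1.62462791e-03, -4.00509079e-03,
        1.25913138e-03, -2.11490134e-05,  1.18643974e-03]), 'joint_torque': array([ 3.86855259e-03, -5.97762001e+01,  1.61331564e+00, -2.81957191e+01,
        1.27644528e-02,  4.95184024e-03,  4.41809175e-05]), 'eef_pos': array([0.16673892, 0.65354944, 0.25239298]), 'tool_rot': array([-4.99403462e-05,  1.24552738e-01,  9.92212628e-01, -8.45119030e-04]), 'contact_force': array([ 0.03002415, -0.25550158, -0.35894305]), 'torque': array([-0.02895048, -0.01422409,  0.01840197]), 'gripper_width': 1.0024789260282687}
```

View pics/top0.png

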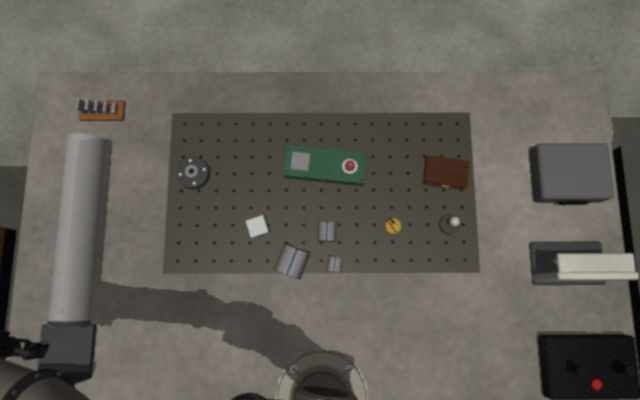

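View pics/side0.png

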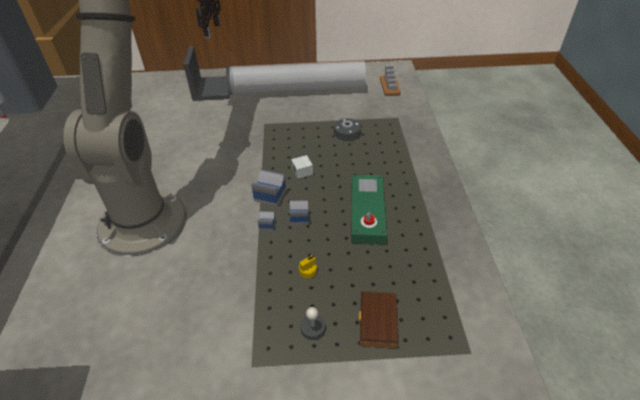

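Run:
```python
from h import *
import pickle
T=pickle.load(open('top0.pkl','rb'));S=pickle.load(open('side0.pkl','rb'))
# average several frames for detail
def crop(im,u,v,w,h,s): return cv2.resize(im[v:v+h,u:u+w],None,fx=s,fy=s,interpolation=cv2.INTER_CUBIC)
t=T['pixels'];s=S['pixels']
a=np.hstack([crop(t,240,200,100,80,4),crop(s,245,145,80,64,5)])
b=np.hstack([crop(t,333,150,33,33,8),crop(t,377,210,33,33,8),crop(s,352,203,33,33,8)])
c=np.hstack([crop(t,275,140,100,50,4),crop(s,290,245,40,20,10)])
c=cv2.resize(c,(800,200))
b=cv2.resize(b,(800,270-0))
cv2.imwrite('pics/c1.png',np.clip(np.vstack([a[:320],b[:270]]).astype(float)*1.3,0,255).astype(np.uint8)[:600])
hsv=cv2.cvtColor(t,cv2.COLOR_BGR2HSV); hs=cv2.cvtColor(s,cv2.COLOR_BGR2HSV)
def rect(d,m,z,name,k=1):
    cs=cv2.findContours(m.astype(np.uint8),0,2)[0]
    for c in sorted(cs,key=cv2.contourArea)[::-1][:k]:
        if len(c)<4: continue
        (x,y),_,_=cv2.minAreaRect(c); p=ray(d,c[:,0],z)[:,:2]; r=cv2.minAreaRect((p*1000).astype(np.float32))
        print(name,'px',(round(x),round(y)),'world mm',np.round(r[0],1),np.round(r[1],1),'ang',round(r[2],1),'A',cv2.contourArea(c))
for d,h,n in((T,hsv,'top'),(S,hs,'side')):
    H,Sa,V=h[...,0].astype(int),h[...,1].astype(int),h[...,2].astype(int)
    roi=np.zeros(H.shape,bool)
    if n=='top': roi[115:285,170:475]=1
    else: roi[115:352,245:460]=1
    rect(d,roi&(H>50)&(H<90)&(Sa>80),.04,n+' green')
    rect(d,roi&(H>20)&(H<35)&(Sa>120)&(V>90),.022,n+' yellow',2)
    rect(d,roi&((H<8)|(H>172))&(Sa>120)&(V>110),.052,n+' red',2)
    rect(d,roi&(Sa<60)&(V>125),.045,n+' bright',8)
    rect(d,roi&(Sa<75)&(V>95),.045,n+' grey',10)
    rect(d,roi&(H>95)&(H<125)&(Sa>80),.03,n+' blue',5)
```

```text
top green px (324, 165) world mm [622.9 -11.2] [224.   90.4] ang 83.8 A 2239.5
top yellow px (392, 226) world mm [ 452.2 -199.5] [41.7 42.5] ang 88.4 A 172.5
top red px (349, 165) world mm [618.3 -79.4] [22.3 23.1] ang 89.3 A 53.5
top bright px (256, 226) world mm [449.  175.5] [50.  50.7] ang 18.6 A 305.5
top bright px (458, 279) world mm [ 303.9 -365.4] [89.4 26.4] ang 89.8 A 244.0
top bright px (299, 161) world mm [632.5  59. ] [41.4 39.7] ang 83.2 A 168.0
top bright px (294, 263) world mm [348.9  71.3] [12.  65.9] ang 69.6 A 74.0
top bright px (287, 261) world mm [354.9  90. ] [13.3 68.4] ang 69.8 A 73.5
top bright px (350, 166) world mm [617.3 -81.1] [42.  40.5] ang 89.3 A 56.0
top bright px (454, 221) world mm [ 460.7 -366.3] [19.2 22.4] ang 86.9 A 42.0
top bright px (332, 264) world mm [345.1 -30. ] [ 5.4 32.1] ang 89.5 A 14.5
top grey px (322, 265) world mm [342.9  -3.4] [814.7 101.5] ang 89.8 A 3997.5
top grey px (256, 226) world mm [449.3 176.1] [54.4 53.9] ang 18.6 A 354.5
top grey px (300, 161) world mm [632.9  58.1] [53.3 53.9] ang 82.6 A 316.5
top grey px (326, 231) wor
[... 2005 characters left out ...]
6 52.9] ang 85.8 A 202.0
side grey px (311, 313) world mm [ 459.5 -344.8] [31.6 27. ] ang 70.4 A 118.0
side grey px (368, 222) world mm [619.6 -86. ] [42.4 45.6] ang 72.8 A 67.0
side grey px (368, 214) world mm [622.7 -57.1] [14.5 11.6] ang 57.1 A 12.5
side grey px (357, 124) world mm [639.3 352.1] [17.   9.9] ang 83.6 A 7.0
side grey px (350, 131) world mm [613.6 312.7] [11.   6.5] ang 84.1 A 4.0
side grey px (337, 127) world mm [573.5 338. ] [11.1  6.5] ang 85.1 A 3.5
side blue px (270, 195) world mm [362.3  51. ] [96.3 66.7] ang 16.9 A 171.0
side blue px (298, 219) world mm [437.4 -48.6] [14.6 46.2] ang 85.9 A 67.0
side blue px (266, 226) world mm [349.4 -69.3] [10.6 35.6] ang 85.9 A 26.0
```

View pics/c1.png

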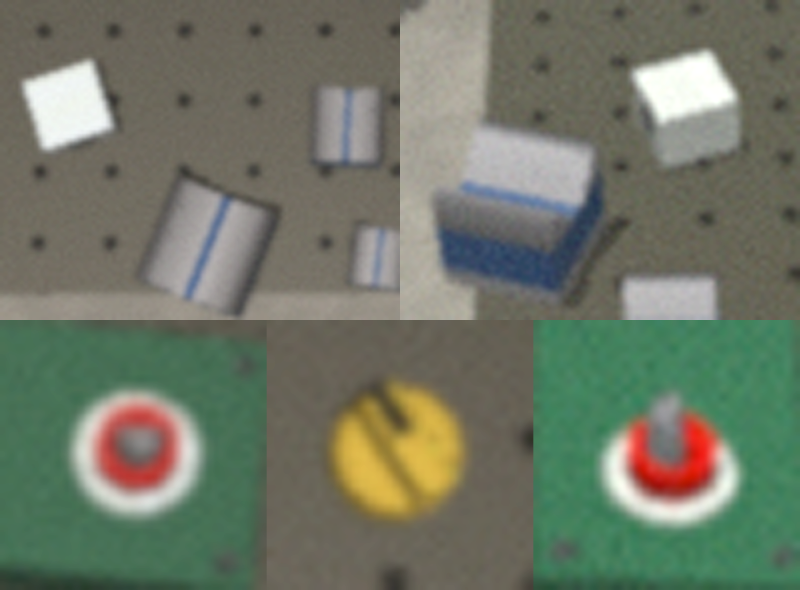

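Candidates for the V-block are the pieces at top-view pixels (292,260), about 75 mm, (327,231), about 50 mm, and (335,264), about 35 mm. I choose (327,231). The white block at (257,226) is the riser, the only one 50x50. The knob is at (392,226), pointing up-left, and the red spindle is at (349,166). Next I average several frames to find the D-flat and the knob pointer.

```bash
cat > m.py <<'E'
from h import *
def avg(n,k):
    ds=[cam(n) for _ in range(k)]; d=ds[0]; d['f']=np.mean([x['pixels'].astype(np.float32) for x in ds],0); return d
E
python3 - <<'E'
from m import *
import pickle
T=avg('top',15);S=avg('side',15); pickle.dump((T,S),open('avg.pkl','wb'))
def crop(d,p,w,s,ow):
    u,v=proj(d,p)[0]; M=np.float32([[s,0,-(u-w/2)*s],[0,s,-(v-w/2)*s]]); return cv2.warpAffine(d['f'],M,(ow,ow),flags=cv2.INTER_LANCZOS4)
c=np.array([.6195,-.080,.06])
im=np.hstack([crop(T,c,16,25,400),crop(S,c,16,25,400)])
k=np.array([.4522,-.2,.046]); v=np.array([.4366,-.018,.045])
im2=np.hstack([crop(T,k,24,200/24,200),crop(S,k,28,200/28,200),crop(T,v,30,200/30,200),crop(S,v,34,200/34,200)])
cv2.imwrite('pics/c2.png',np.clip(np.vstack([im,im2])*1.3,0,255).astype(np.uint8))
# px positions of shoulder circle and shaft axis in crops, world axes directions
for d,n in((T,'top'),(S,'side')):
    o=proj(d,[c+[0,0,-.008]])[0]
    for a in([.01,0,0],[0,.01,0],[0,0,.01]): print(n,a,np.round(proj(d,[c+[0,0,-.008]+np.array(a)])[0]-o,2))
    h=cv2.cvtColor(np.uint8(d['f']),cv2.COLOR_BGR2HSV).astype(int);H,Sa,V=h[...,0],h[...,1],h[...,2]
    u,w=proj(d,c)[0]; Y,X=np.mgrid[:400,:640]; near=np.hypot(X-u,Y-w)<14
    red=near&((H<10)|(H>170))&(Sa>100); 
    wh=near&~((H>45)&(H<95)&(Sa>70))
    p=np.c_[X[wh],Y[wh]]; e=cv2.fitEllipse(cv2.convexHull(p.astype(np.float32)));print('disc',e,ray(d,e[0],.04))
    p=np.c_[X[red],Y[red]]; e=cv2.fitEllipse(cv2.convexHull(p.astype(np.float32)));print('red',e,ray(d,e[0],.052))
E
```

```text
top [0.01, 0, 0] [-0.05 -3.47]
top [0, 0.01, 0] [-3.59  0.01]
top [0, 0, 0.01] [ 0.2  -0.95]
disc ((349.9111022949219, 162.11221313476562), (18.218181610107422, 24.89048957824707), 8.215143203735352) [[ 0.62987378 -0.08272414  0.04      ]]
red ((349.43798828125, 165.10060119628906), (9.230664253234863, 9.705650329589844), 13.37369155883789) [[ 0.61795786 -0.08056301  0.052     ]]
side [0.01, 0, 0] [ 3.81 -0.2 ]
side [0, 0.01, 0] [-0.51 -2.79]
side [0, 0, 0.01] [ 0.22 -2.62]
disc ((368.4941101074219, 220.2674102783203), (15.793031692504883, 16.98549461364746), 108.34484100341797) [[ 0.62191385 -0.07588134  0.04      ]]
red ((368.6765441894531, 218.90675354003906), (10.528759956359863, 10.914274215698242), 89.4578628540039) [[ 0.62086821 -0.08201659  0.052     ]]
```

View pics/c2.png

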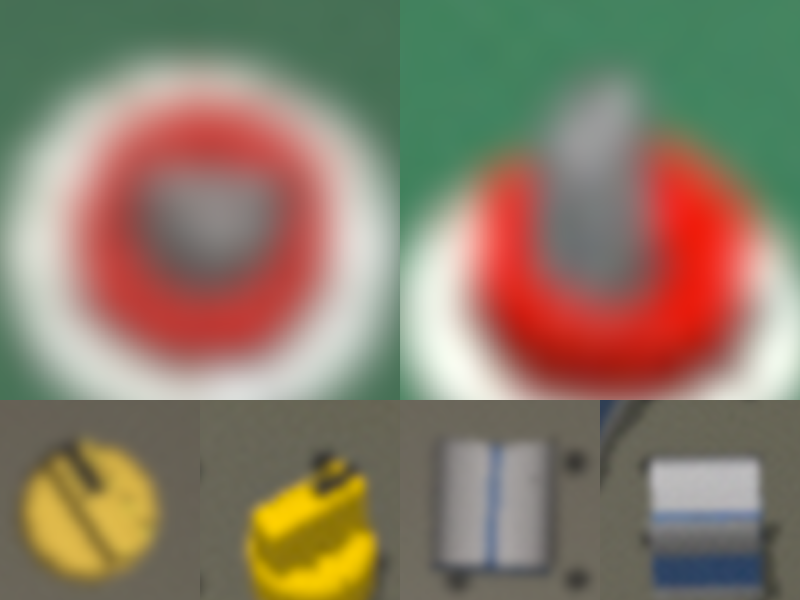

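Top crop: the D-shaft's flat faces up in the image, about world +x, with its upper edge near crop (130-285,175). The knob pointer points up-left. The V-block groove runs nearly along world x. I go for the riser now and refine the other poses later.

{"method": "drive_tool", "body": {"series": [1, -33, -33, 0, 0, 0, 0, 1, -33, -33, 0, 0, 0, 0, 1, -33, -33, 0, 0, 0, 0, 1, -33, -33, 0, 0, 0, 0, 1, -33, -33, 0, 0, 0, 0, 1, -33, -33, 0, 0, 0, 0, 1, -33, -33, 0, 0, 0, 0, 1, -33, -33, 0, 0, 0, 0, 1, -33, -33, 0, 0, 0, 0, 1, -33, -33, 0, 0, 0, 0, 1, -33, -32, 0, 0, 0, 0, 1, -30, -30, 0, 0, 0, 0], "force": 40}}

```text
t: 3.1
eef_pos: [0.4516, 0.1756, 0.2537]
tool_rot: [0.0, 0.125, 0.992, 0.0]
contact_force: [1.0, 0.8, 0.4]
gripper_width: 0.999
```

{"method": "drive_tool", "body": {"series": [1, 0, 0, 30, 0, 0, -0.144, 1, 0, 0, 30, 0, 0, -0.144, 1, 0, 0, 30, 0, 0, -0.144, 1, 0, 0, 30, 0, 0, -0.142, 1, 0, 0, 0, 0, 0, 0, 1, 0, 0, 0, 0, 0, 0]}}

```text
t: 3.85
eef_pos: [0.4514, 0.1773, 0.1343]
tool_rot: [0.001, -0.16, 0.987, 0.0]
contact_force: [0.2, 0.6, 0.9]
gripper_width: 0.999
```

```bash
cat > go.py <<'E'
import sys
from h import *
from scipy.spatial.transform import Rotation as Ro
def pose():
    o=bot.get_obs(); q=o['tool_rot']; R=Ro.from_quat([q[1],q[2],q[3],q[0]]).as_matrix(); return o,R
def to(x,y,z,jaw):  # mm, deg: prints shift in tool axes (before turn) and turn about tool z
    o,R=pose(); p=o['eef_pos']*1000; s=R.T@(np.array([x,y,z])-p)
    a=np.degrees(np.arctan2(R[1,1],R[0,1])); d=(jaw-a+90)%180-90
    print('t',round(o['t'],2),'pos',p.round(1),'jaw',a.round(1),'tilt',np.degrees(np.arccos(-R[2,2])).round(2),'F',np.round(o['contact_force'],1),'w',round(o['gripper_width'],3),'q7',o['q'][6].round(2),'| shift',s.round(1),'wz',round(-np.radians(d),3))
if __name__=='__main__': to(*map(float,sys.argv[1:]))
E
python3 go.py 451 175.7 28 108.6
python3 - <<'E'
from m import *
import pickle
T,S=pickle.load(open('avg.pkl','rb'))
# flat angle: top view, redness crossing along columns
f=T['f']; red=f[...,2]-(f[...,0]+f[...,1])/2
pts=[]
for u in np.arange(347.0,352.6,.5):
    v=np.arange(160,167,.05); r=cv2.remap(red,np.full((len(v),1),u,np.float32),v.astype(np.float32)[:,None],cv2.INTER_CUBIC)[:,0]
    i=np.argmax(r[:80]); j=i+np.argmin(r[i:i+80]); h=(r[i]+r[j])/2; k=i+np.argmax(r[i:]<h); pts.append((u,v[k])); print(u,v[k].round(2),v[i].round(1),r[i].round(),r[j].round())
pts=np.array(pts); W=ray(T,pts,.065); pf=np.polyfit(W[:,1],W[:,0],1); print('flat normal deg',-np.degrees(np.arctan(pf[0])))
pf=np.polyfit(W[2:-2,1],W[2:-2,0],1); print('inner',-np.degrees(np.arctan(pf[0])),W[2:-2,0].mean(),W[:,1].mean())
# v-block & knob
for d,n in((T,'top'),(S,'side')):
    h=cv2.cvtColor(np.uint8(d['f']),cv2.COLOR_BGR2HSV).astype(int);H,Sa,V=h[...,0],h[...,1],h[...,2]; Y,X=np.mgrid[:400,:640]
    def rep(m,z,name):
        for c in sorted(cv2.findContours(m.astype(np.uint8),0,2)[0],key=cv2.contourArea)[::-1][:1]:
            p=ray(d,c[:,0],z)[:,:2]*1000; r=cv2.minAreaRect(p.astype(np.float32)); print(n,name,np.round(r[0],1),np.round(r[1],1),round(r[2],1))
    u,v=proj(d,[.4366,-.018,.045])[0]; near=(abs(X-u)<16)&(abs(Y-v)<16)
    for th in(85,95,105,115): rep(near&(V>th)&~((Sa>110)),.045,f'vb{th}')
    u,v=proj(d,[.452,-.2,.03])[0]; near=np.hypot(X-u,Y-v)<16
    yel=near&(H>18)&(H<36)&(Sa>110); rep(yel,.022,'knob')
    blk=near&(V<55) if n=='top' else near&(V<45); p=np.c_[X[blk],Y[blk]]
    print('black',n,len(p), ray(d,p.mean(0),.046) if len(p) else '')
    if n=='top':
        print(V[int(v)-12:int(v)+3,int(u)-9:int(u)+10])
E
```

```text
t 3.85 pos [451.4 177.3 134.3] jaw 108.4 tilt 0.08 F [0.2 0.6 0.9] w 0.999 q7 1.48 | shift [  1.1  -1.4 106.3] wz -0.003
347.0 162.95 161.8 80.0 38.0
347.5 162.8 161.5 85.0 20.0
348.0 162.75 161.4 89.0 8.0
348.5 162.65 161.3 93.0 3.0
349.0 162.6 161.3 96.0 3.0
349.5 162.55 161.2 98.0 2.0
350.0 162.6 161.3 98.0 3.0
350.5 162.65 161.4 98.0 2.0
351.0 162.75 161.5 96.0 3.0
351.5 162.8 161.6 94.0 6.0
352.0 162.9 161.8 89.0 17.0
352.5 163.0 162.0 83.0 39.0
flat normal deg -1.2464755234647868
inner -1.693489279468597 0.6213834337765368 -0.08076140269955041
top vb85 [436.  -15.8] [41.  52.1] 89.8
top vb95 [434.6 -15.8] [35.6 49.4] 89.8
top vb105 [436.  -14.4] [32.6 46.7] 89.6
top vb115 [434.6 -15.8] [24.6 43.9] 89.8
top knob [ 451.6 -198.8] [42.8 46.1] 44.1
black top 4 [[ 0.4287694  -0.21780151  0.046     ]]
[[ 79  79  79  79  78  79  78  79  78  78  78  78  79  78  78  78  78  78
   77]
 [ 78  79  78  79  79  78  78  79  78  78  79  78  78  78  79  78  78  78
   78]
 [ 78  79  79  79  79  79  78  79  79  79  78  79  78  79  79  79  78  78
   78]
 [ 79  80  79  79  79  79  77  78  82  82  80
[... 449 characters left out ...]
1 120 138 126 113 123 118  86  70 103 140 161 166 162 145 114  88
   79]
 [ 83 105 138 156 147 121 116 126 113  95 112 144 159 162 164 156 128  96
   81]
 [ 85 113 148 165 161 138 117 120 129 139 151 161 161 155 159 159 136 101
   83]
 [ 86 119 153 168 169 157 131 115 134 157 168 169 166 161 162 162 141 107
   84]
 [ 86 119 153 168 171 166 148 121 122 149 168 172 170 167 162 157 138 108
   86]
 [ 84 110 146 165 171 171 162 140 118 130 158 171 171 169 162 147 128 102
   84]]
side vb85 [438.7 -14.2] [45.6 53. ] 85.8
side vb95 [439.2 -13. ] [45.7 52. ] 89.5
side vb105 [437.6 -14.3] [38.  49.9] 85.8
side vb115 [438.7 -12.5] [34.2 47.9] 85.8
side knob [ 454.2 -200.9] [69.8 44.3] 87.1
black side 0
```

{"method": "drive_tool", "body": {"series": [1, 1, -1.4, 40, 0, 0, 0, 1, 0, 0, 40, 0, 0, 0, 1, 0, 0, 26, 0, 0, 0, 1, 0, 0, 0, 0, 0, 0, -1, 0, 0, 0, 0, 0, 0, -1, 0, 0, 0, 0, 0, 0, -1, 0, 0, 0, 0, 0, 0, -1, 0, 0, 0, 0, 0, 0, -1, 0, 0, 0, 0, 0, 0, -1, 0, 0, 0, 0, 0, 0], "force": 40}}

```text
t: 5.1
eef_pos: [0.4513, 0.1761, 0.029]
tool_rot: [0.001, -0.161, 0.987, 0.001]
contact_force: [-1.1, 0.7, 8.2]
gripper_width: 0.578
```

```bash
python3 go.py 635.1 58.8 120 83.8
```

```text
t 5.1 pos [451.3 176.1  29. ] jaw 108.6 tilt 0.17 F [-1.1  0.7  8.2] w 0.578 q7 1.53 | shift [-137.1 -169.6  -90.8] wz 0.432
```

{"method": "drive_tool", "body": {"series": [-1, 0, 0, -30, 0, 0, 0, -1, 0, 0, -40, 0, 0, 0, -1, 0, 0, -21, 0, 0, 0, -1, -23, -28, 0, 0, 0, 0, -1, -23, -28, 0, 0, 0, 0, -1, -23, -28, 0, 0, 0, 0, -1, -23, -28, 0, 0, 0, 0, -1, -23, -28, 0, 0, 0, 0, -1, -22, -29.6, 0, 0, 0, 0.144, -1, 0, 0, 0, 0, 0, 0.144, -1, 0, 0, 0, 0, 0, 0.144, -1, 0, 0, 0, 0, 0, 0]}}

```text
t: 6.6
eef_pos: [0.6339, 0.0585, 0.1186]
tool_rot: [-0.0, 0.053, 0.999, -0.0]
contact_force: [-0.3, -0.1, -2.7]
gripper_width: 0.575
```

{"method": "drive_tool", "body": {"series": [-1, 0, 0, 0, 0, 0, 0, -1, 0, 0, 0, 0, 0, 0]}}

```text
t: 6.85
eef_pos: [0.634, 0.0584, 0.1185]
tool_rot: [0.0, 0.053, 0.999, 0.0]
contact_force: [-0.3, -0.3, -2.4]
gripper_width: 0.581
```

```bash
python3 go.py 635.1 58.8 70 83.8
python3 - <<'E'
from h import *
a=cam('top');b=cam('side')
def crop(d,p,w,ow):
    u,v=proj(d,p)[0]; s=ow/w; return cv2.warpAffine(d['pixels'],np.float32([[s,0,-(u-w/2)*s],[0,s,-(v-w/2)*s]]),(ow,ow),flags=cv2.INTER_CUBIC)
cv2.imwrite('pics/c3.png',np.hstack([crop(a,[.635,.06,.1],90,400),crop(b,[.635,.06,.1],90,400)]))
E
```

```text
t 6.85 pos [634.   58.4 118.5] jaw 83.9 tilt 0.01 F [-0.3 -0.3 -2.4] w 0.581 q7 1.47 | shift [-1.   0.5 48.5] wz 0.002
```

View pics/c3.png

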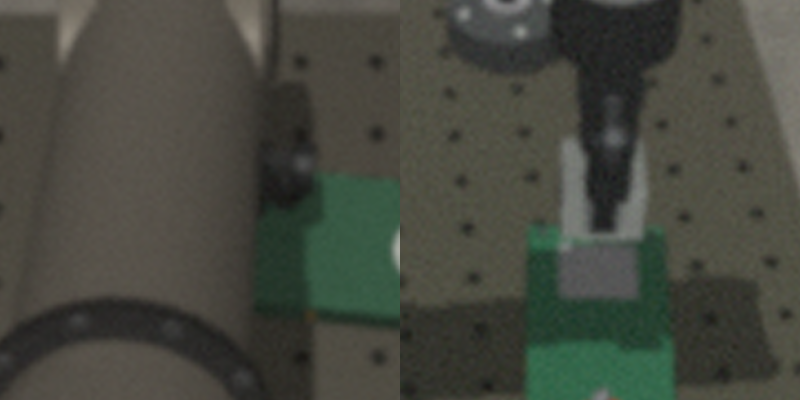

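Side view: the riser is held upright above the pad at crop (600,190), with the pad at (600,270). Lowering it.

{"method": "drive_tool", "body": {"series": [-1, -1, 0.4, 20, 0, 0, 0, -1, 0, 0, 16, 0, 0, 0, -1, 0, 0, 10, 0, 0, 0, -1, 0, 0, 2, 0, 0, 0, -1, 0, 0, 1, 0, 0, 0, -1, 0, 0, 0, 0, 0, 0]}}

```text
t: 7.7
eef_pos: [0.6354, 0.0586, 0.0695]
tool_rot: [0.0, 0.054, 0.999, 0.0]
contact_force: [-0.0, -0.1, -1.9]
gripper_width: 0.582
```

```bash
python3 go.py 635.1 58.8 69 83.8
```

```text
t 7.7 pos [635.4  58.6  69.5] jaw 83.8 tilt 0.03 F [-0.  -0.1 -1.9] w 0.582 q7 1.49 | shift [0.3 0.1 0.5] wz 0.0
```

{"method": "drive_tool", "body": {"series": [-1, 0, 0, 1, 0, 0, 0, -1, 0, 0, 0.5, 0, 0, 0, -1, 0, 0, 0, 0, 0, 0]}}

```text
t: 8.07
eef_pos: [0.6355, 0.0586, 0.0691]
tool_rot: [0.0, 0.054, 0.999, 0.0]
contact_force: [-2.2, -0.1, 6.0]
gripper_width: 0.576
```

{"method": "drive_tool", "body": {"series": [1, 0, 0, 0, 0, 0, 0, 1, 0, 0, 0, 0, 0, 0, 1, 0, 0, 0, 0, 0, 0, 1, 0, 0, 0, 0, 0, 0, 1, 0, 0, -30, 0, 0, 0, 1, 0, 0, -50, 0, 0, 0, 1, 0, 0, -30, 0, 0, 0, 1, 30, -30, 0, 0, 0, 0, 1, 40, -40, 0, 0, 0, 0, 1, 40, -40, 0, 0, 0, 0, 1, 40, -30, 0, 0, 0, 0, 1, 0, 0, 0, 0, 0, 0]}}

```text
t: 9.57
eef_pos: [0.4674, -0.0668, 0.1776]
tool_rot: [-0.001, 0.056, 0.998, 0.0]
contact_force: [0.8, 0.9, 0.6]
gripper_width: 1.004
```

```bash
python3 go.py 437.5 -16 29 87
python3 - <<'E'
from m import *
T=avg('top',4);S=avg('side',4)
def crop(d,p,w,ow):
    u,v=proj(d,p)[0]; s=ow/w; return cv2.warpAffine(d['f'],np.float32([[s,0,-(u-w/2)*s],[0,s,-(v-w/2)*s]]),(ow,ow),flags=cv2.INTER_CUBIC)
cv2.imwrite('pics/c4.png',np.hstack([crop(T,[.62,0.02,.1],90,400),crop(S,[.635,.06,.06],60,400)]))
for d,n in((T,'top'),(S,'side')):
    h=cv2.cvtColor(np.uint8(d['f']),cv2.COLOR_BGR2HSV).astype(int);Sa,V=h[...,1],h[...,2]; Y,X=np.mgrid[:400,:640]
    u,v=proj(d,[.635,.059,.08])[0]; near=(abs(X-u)<14)&(abs(Y-v)<14)
    for th in (150,170,190):
        c=max(cv2.findContours((near&(V>th)&(Sa<60)).astype(np.uint8),0,2)[0],key=cv2.contourArea)
        r=cv2.minAreaRect((ray(d,c[:,0],.08)[:,:2]*1000).astype(np.float32)); print(n,th,np.round(r[0],1),np.round(r[1],1),round(r[2],1))
E
```

```text
t 9.57 pos [467.4 -66.8 177.6] jaw 83.6 tilt 0.13 F [0.8 0.9 0.6] w 1.004 q7 1.61 | shift [ 35.1  47.1 148.7] wz -0.06
top 150 [634.6  58.5] [47.6 47.6] 84.0
top 170 [633.6  57.8] [44.6 44.6] 83.6[ WARN:0@21.719] global loadsave.cpp:1063 imwrite_ Unsupported depth image for selected encoder is fallbacked to CV_8U.
Traceback (most recent call last):
ValueError: max() iterable argument is empty
```

View pics/c4.png

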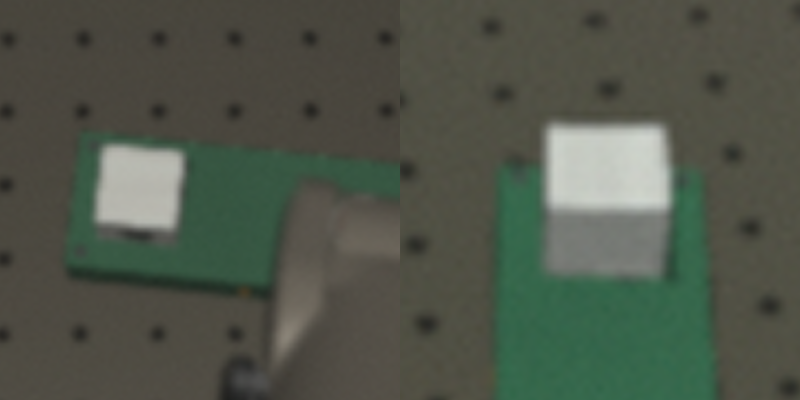

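Both views show the riser standing upright and square on the pad. In the top view it is at (634.6,58.5) mm and the pad was at (634.3,58.3). On to the V-block.

{"method": "drive_tool", "body": {"series": [1, 35, 47.5, 0, 0, 0, 0, 1, 0, 0, 0, 0, 0, -0.042, 1, 0, 0, 50, 0, 0, 0, 1, 0, 0, 30, 0, 0, 0, 1, 0, 0, 0, 0, 0, 0], "force": 60}}

```text
t: 10.6
eef_pos: [0.44, -0.0134, 0.0962]
tool_rot: [-0.002, 0.033, 0.999, -0.001]
contact_force: [0.3, 0.2, -0.0]
gripper_width: 0.999
```

```bash
python3 go.py 437.5 -15.6 29 86
python3 - <<'E'
from h import *
a=cam('top');b=cam('side')
def crop(d,p,w,ow):
    u,v=proj(d,p)[0]; s=ow/w; return cv2.warpAffine(d['pixels'],np.float32([[s,0,-(u-w/2)*s],[0,s,-(v-w/2)*s]]),(ow,ow),flags=cv2.INTER_CUBIC)
cv2.imwrite('pics/c5.png',np.hstack([crop(a,[.437,-.016,.05],80,400),crop(b,[.437,-.016,.05],80,400)]))
E
```

```text
t 10.6 pos [440.  -13.4  96.2] jaw 86.3 tilt 0.27 F [ 0.3  0.2 -0. ] w 0.999 q7 1.59 | shift [ 2.  -2.2 67.2] wz 0.004
```

View pics/c5.png

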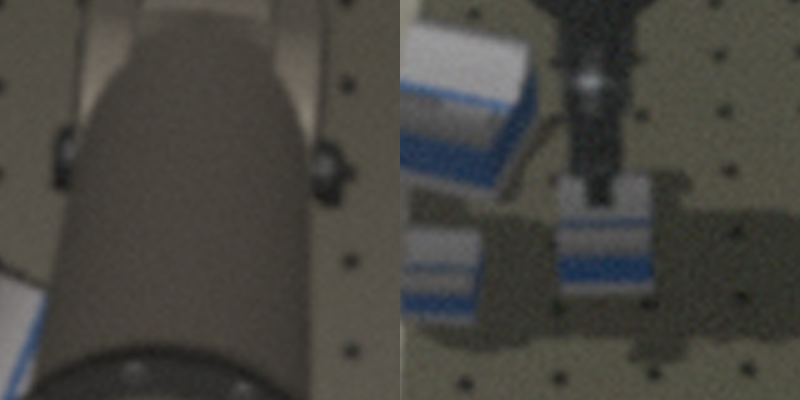

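Side view: the fingers straddle the chosen middle V-block at crop (605,235), aligned along x within about 3 mm. Descending and gripping.

{"method": "drive_tool", "body": {"series": [1, 0, -2, 30, 0, 0, 0, 1, 0, 0, 30, 0, 0, 0, 1, 0, 0, 7, 0, 0, 0, 1, 0, 0, 0, 0, 0, 0, -1, 0, 0, 0, 0, 0, 0, -1, 0, 0, 0, 0, 0, 0, -1, 0, 0, 0, 0, 0, 0, -1, 0, 0, 0, 0, 0, 0, -1, 0, 0, 0, 0, 0, 0, -1, 0, 0, 0, 0, 0, 0]}}

```text
t: 11.95
eef_pos: [0.4418, -0.0152, 0.0319]
tool_rot: [0.001, 0.033, 0.999, 0.0]
contact_force: [-1.9, 0.5, 11.2]
gripper_width: 0.583
```

```bash
python3 go.py 635.4 58.6 150 83.8
```

```text
t 11.95 pos [441.8 -15.2  31.9] jaw 86.3 tilt 0.09 F [-1.9  0.5 11.2] w 0.583 q7 1.67 | shift [-188.5   86.4 -117.8] wz 0.043
```

{"method": "drive_tool", "body": {"series": [-1, 0, 0, -40, 0, 0, 0, -1, 0, 0, -40, 0, 0, 0, -1, 0, 0, -38, 0, 0, 0, -1, -30, 14, 0, 0, 0, 0, -1, -32, 15, 0, 0, 0, 0, -1, -32, 15, 0, 0, 0, 0, -1, -32, 15, 0, 0, 0, 0, -1, -32, 14, 0, 0, 0, 0, -1, -30.5, 13.4, 0, 0, 0, 0.043, -1, 0, 0, 0, 0, 0, 0, -1, 0, 0, 0, 0, 0, 0, -1, 0, 0, 0, 0, 0, 0]}}

```text
t: 13.45
eef_pos: [0.6336, 0.0577, 0.1484]
tool_rot: [-0.001, 0.055, 0.999, -0.0]
contact_force: [-0.0, 0.3, -6.7]
gripper_width: 0.579
```

```bash
python3 go.py 635.4 58.6 112 83.8;  python3 - <<'E'
from m import *
S=avg('side',4)
def crop(d,p,w,ow):
    u,v=proj(d,p)[0]; s=ow/w; return cv2.warpAffine(d['f'],np.float32([[s,0,-(u-w/2)*s],[0,s,-(v-w/2)*s]]),(ow,ow),flags=cv2.INTER_CUBIC)
cv2.imwrite('pics/c6.png',np.clip(crop(S,[.635,.06,.1],60,600),0,255).astype(np.uint8))
E
```

```text
t 13.45 pos [633.6  57.7 148.4] jaw 83.7 tilt 0.1 F [-0.   0.3 -6.7] w 0.579 q7 1.47 | shift [-1.7  1.1 36.4] wz -0.001
```

View pics/c6.png

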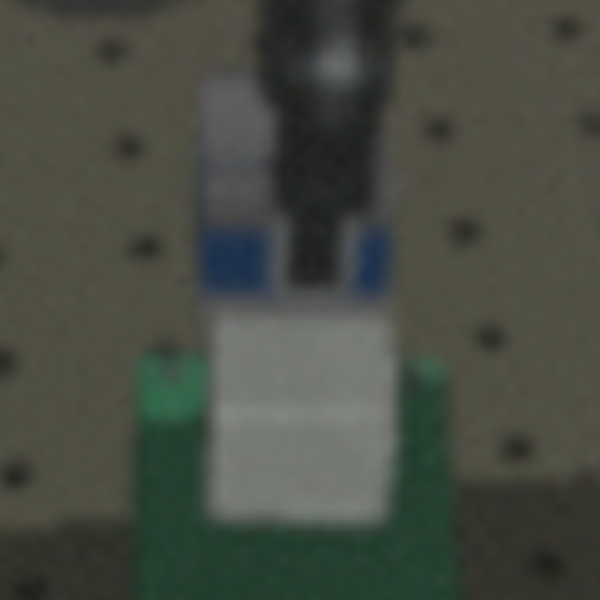

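Side view: the V-block is level above the riser, about 2 mm towards -x (V-block spans crop 200-388, riser 211-394). I correct that while lowering.

{"method": "drive_tool", "body": {"series": [-1, -2.4, 1, 12, 0, 0, 0, -1, 0, 0, 12, 0, 0, 0, -1, 0, 0, 6, 0, 0, 0, -1, 0, 0, 3, 0, 0, 0, -1, 0, 0, 2, 0, 0, 0, -1, 0, 0, 0, 0, 0, 0]}}

```text
t: 14.4
eef_pos: [0.6375, 0.0591, 0.1139]
tool_rot: [0.0, 0.054, 0.999, 0.0]
contact_force: [0.0, -0.4, -6.6]
gripper_width: 0.578
```

{"method": "drive_tool", "body": {"series": [-1, 0, 0, 1.5, 0, 0, 0, -1, 0, 0, 0, 0, 0, 0]}}

```text
t: 14.65
eef_pos: [0.6374, 0.0591, 0.1123]
tool_rot: [0.0, 0.054, 0.999, 0.0]
contact_force: [-0.4, -0.7, -6.2]
gripper_width: 0.577
```

```bash
python3 go.py 636 58.6 111 83.8
```

```text
t 14.65 pos [637.4  59.1 112.3] jaw 83.8 tilt 0.01 F [-0.4 -0.7 -6.2] w 0.577 q7 1.49 | shift [ 1.4 -0.7  1.3] wz -0.001
```

{"method": "drive_tool", "body": {"series": [-1, 1.3, -0.5, 0, 0, 0, 0, -1, 0, 0, 1, 0, 0, 0, -1, 0, 0, 0.5, 0, 0, 0, -1, 0, 0, 0, 0, 0, 0]}}

```text
t: 15.15
eef_pos: [0.636, 0.0586, 0.112]
tool_rot: [-0.0, 0.054, 0.999, 0.0]
contact_force: [-5.5, 0.2, 6.7]
gripper_width: 0.576
```

{"method": "drive_tool", "body": {"series": [1, 0, 0, 0, 0, 0, 0, 1, 0, 0, 0, 0, 0, 0, 1, 0, 0, 0, 0, 0, 0, 1, 0, 0, 0, 0, 0, 0, 1, 0, 0, -25, 0, 0, 0, 1, 0, 0, -45, 0, 0, 0, 1, 0, 0, -20, 0, 0, 0, 1, 0, 0, 0, 0, 0, 0]}}

```text
t: 16.15
eef_pos: [0.637, 0.0588, 0.2021]
tool_rot: [0.001, 0.054, 0.999, 0.0]
contact_force: [-0.1, 0.1, -1.4]
gripper_width: 0.998
```

{"method": "drive_tool", "body": {"series": [1, 19, -34, 0, 0, 0, 0, 1, 19, -34, 0, 0, 0, 0, 1, 19, -34, 0, 0, 0, 0, 1, 19, -34, 0, 0, 0, 0, 1, 20, -35, 0, 0, 0, 0, 1, 20, -35, 0, 0, 0, 0, 1, 20, -35, 0, 0, 0, 0, 1, 18, -35, 0, 0, 0, -0.16, 1, 0, 0, 20, 0, 0, -0.17, 1, 0, 0, 20, 0, 0, -0.17, 1, 0, 0, 20, 0, 0, -0.17, 1, 0, 0, 0, 0, 0, 0]}}

```text
t: 17.65
eef_pos: [0.451, -0.1983, 0.1385]
tool_rot: [-0.002, -0.276, 0.961, 0.001]
contact_force: [0.3, -0.2, -1.0]
gripper_width: 1.004
```

```bash
python3 go.py 452.7 -199.8 51 122;  python3 - <<'E'
from m import *
T=avg('top',6);S=avg('side',6)
def crop(d,p,w,ow):
    u,v=proj(d,p)[0]; s=ow/w; return cv2.warpAffine(d['f'],np.float32([[s,0,-(u-w/2)*s],[0,s,-(v-w/2)*s]]),(ow,ow),flags=cv2.INTER_CUBIC)
i=np.hstack([crop(T,[.635,.06,.1],40,400),crop(S,[.635,.06,.08],50,400)])
j=np.hstack([np.zeros((200,200,3)),crop(S,[.453,-.2,.04],50,200),crop(S,[.6195,-.08,.06],20,200),crop(T,[.6195,-.08,.06],20,200)])
cv2.imwrite('pics/c7.png',np.clip(np.vstack([i,j])*1.2,0,255).astype(np.uint8))
E
```

```text
t 17.65 pos [ 451.  -198.3  138.5] jaw 122.1 tilt 0.31 F [ 0.3 -0.2 -1. ] w 1.004 q7 2.57 | shift [-1.  -2.6 87.5] wz 0.001
```

View pics/c7.png

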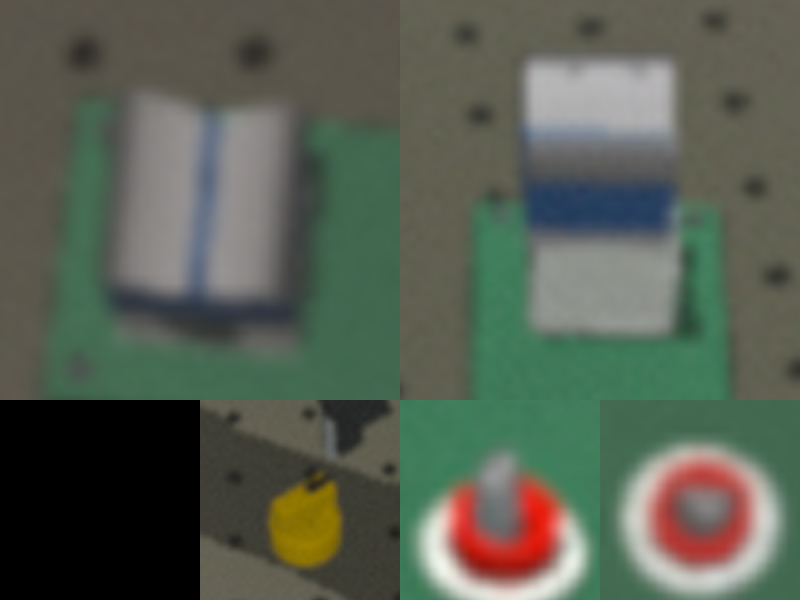

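Both views show the V-block square on the riser with edges aligned. The knob is undisturbed at crop (305,525). Descending on the knob bar.

{"method": "drive_tool", "body": {"series": [1, -1, -2.6, 30, 0, 0, 0, 1, 0, 0, 30, 0, 0, 0, 1, 0, 0, 28, 0, 0, 0, 1, 0, 0, 0, 0, 0, 0, 1, 0, 0, 0, 0, 0, 0], "force": 50}}

```text
t: 18.88
eef_pos: [0.4557, -0.2009, 0.0536]
tool_rot: [0.0, -0.277, 0.961, -0.0]
contact_force: [-0.5, 0.0, -0.1]
gripper_width: 0.998
```

{"method": "drive_tool", "body": {"series": [-1, 0, 0, 0, 0, 0, 0, -1, 0, 0, 0, 0, 0, 0, -1, 0, 0, 0, 0, 0, 0, -1, 0, 0, 0, 0, 0, 0, -1, 0, 0, 0, 0, 0, 0, -1, 0, 0, 0, 0, 0, 0, -1, 0, 0, 0, 0, 0, 0, -1, 0, 0, 0, 0, 0, 0]}}

```text
t: 19.88
eef_pos: [0.4553, -0.2005, 0.0529]
tool_rot: [0.0, -0.277, 0.961, 0.0]
contact_force: [-1.0, 0.1, 5.2]
gripper_width: 0.149
```

```bash
python3 go.py 619.9 -80.4 135 87.5
```

```text
t 19.88 pos [ 455.3 -200.5   52.9] jaw 122.2 tilt 0.01 F [-1.   0.1  5.2] w 0.149 q7 2.65 | shift [-203.3   14.1  -82. ] wz 0.605
```

{"method": "drive_tool", "body": {"series": [-1, 0, 0, -30, 0, 0, 0, -1, 0, 0, -40, 0, 0, 0, -1, 0, 0, -25, 0, 0, 0, -1, -33, 2, 0, 0, 0, 0, -1, -34, 2, 0, 0, 0, 0, -1, -34, 3, 0, 0, 0, 0, -1, -34, 3, 0, 0, 0, 0, -1, -34, 2, 0, 0, 0, 0, -1, -34, 2, 0, 0, 0, 0.15, -1, 0, 0, 0, 0, 0, 0.155, -1, 0, 0, 0, 0, 0, 0.15, -1, 0, 0, 0, 0, 0, 0.15]}}

```text
t: 21.38
eef_pos: [0.6193, -0.0807, 0.1471]
tool_rot: [-0.001, 0.024, 1.0, -0.0]
contact_force: [0.2, -0.4, -1.2]
gripper_width: 0.147
```

{"method": "drive_tool", "body": {"series": [-1, 0, 0, 0, 0, 0, 0, -1, 0, 0, 0, 0, 0, 0]}}

```text
t: 21.62
eef_pos: [0.6195, -0.0806, 0.1475]
tool_rot: [-0.0, 0.02, 1.0, -0.0]
contact_force: [-0.3, 0.8, -0.1]
gripper_width: 0.15
```

```bash
python3 go.py 619.9 -80.4 135 87.5;  python3 - <<'E'
from m import *
T=avg('top',6);S=avg('side',8)
def crop(d,p,w,ow):
    u,v=proj(d,p)[0]; s=ow/w; return cv2.warpAffine(d['f'],np.float32([[s,0,-(u-w/2)*s],[0,s,-(v-w/2)*s]]),(ow,ow),flags=cv2.INTER_CUBIC)
i=np.hstack([crop(T,[.62,-.08,.1],60,400),crop(S,[.62,-.08,.09],36,400)])
cv2.imwrite('pics/c8.png',np.clip(i*1.2,0,255).astype(np.uint8))
import pickle; pickle.dump((T,S),open('knob.pkl','wb'))
d=S;h=cv2.cvtColor(np.uint8(d['f']),cv2.COLOR_BGR2HSV).astype(int);H,Sa,V=h[...,0],h[...,1],h[...,2]; Y,X=np.mgrid[:400,:640]
u,v=proj(d,[.62,-.08,.11])[0]; yel=(np.hypot(X-u,Y-v)<22)&(H>18)&(H<36)&(Sa>110)
ys=np.unique(Y[yel]); 
for y in ys: print(y,X[yel&(Y==y)].min(),X[yel&(Y==y)].max())
o=bot.get_obs()['eef_pos']
for z in(.053-.053,): 
    f=o-[0,0,.053]
    print('expected skirt: foot ctr',proj(d,f),'skirt top',proj(d,f+[0,0,.022]),'edges',proj(d,[f+[-.022,0,.011],f+[.022,0,.011]]))
print('shaft top/shoulder px',proj(d,[[.6199,-.0804,.07],[.6199,-.0804,.052],[.6049,-.0804,.052],[.6349,-.0804,.052]]))
red=(np.hypot(X-u,Y-v-10)<22)&((H<10)|(H>170))&(Sa>110)
for y in np.unique(Y[red]): print('r',y,X[red&(Y==y)].min(),X[red&(Y==y)].max())
E
```

```text
t 21.62 pos [619.5 -80.6 147.5] jaw 87.7 tilt 0.03 F [-0.3  0.8 -0.1] w 0.15 q7 1.81 | shift [-0.4  0.3 12.5] wz 0.003
192 365 366
193 363 366
194 362 377
195 362 378
196 362 378
197 362 378
198 362 378
199 362 378
200 362 378
201 361 378
202 361 378
203 361 378
204 361 378
205 361 378
206 361 378
207 361 378
208 361 377
209 362 377
210 362 376
211 363 375
212 365 374
213 371 371
expected skirt: foot ctr [[369.11242875 207.14465707]] skirt top [[369.63032727 201.03774236]] edges [[360.70011326 204.5691476 ]
 [378.03138112 203.65459777]]
shaft top/shoulder px [[368.6267923  213.73740901]
 [368.2244833  218.4721259 ]
 [362.50257285 218.77830804]
 [373.9429995  218.16612538]]
r 215 371 372
r 216 364 373
r 217 364 374
r 218 364 374
r 219 364 373
r 220 364 373
r 221 364 373
r 222 364 373
r 223 365 372
r 224 366 371
```

View pics/c8.png

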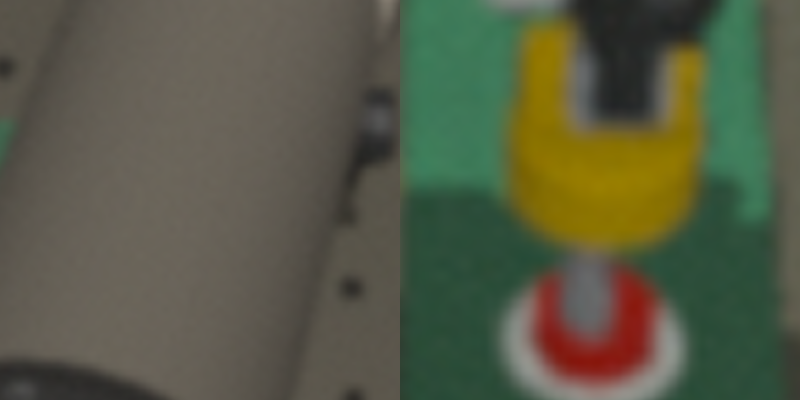

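Side view: the knob is held upright above the spindle. Its skirt spans columns 361-378, as expected from the tool pose, and the collar centre is about 1 mm further in +x. Lowering with force checks.

{"method": "drive_tool", "body": {"series": [-1, -1, 0, 12, 0, 0, 0, -1, 0, 0, 8, 0, 0, 0, -1, 0, 0, 4, 0, 0, 0, -1, 0, 0, 3, 0, 0, 0, -1, 0, 0, 3, 0, 0, 0, -1, 0, 0, 0, 0, 0, 0]}}

```text
t: 23.08
eef_pos: [0.6206, -0.0807, 0.1177]
tool_rot: [-0.0, 0.022, 1.0, 0.0]
contact_force: [-0.6, 0.2, -0.7]
gripper_width: 0.15
```

{"method": "drive_tool", "body": {"series": [-1, 0, 0, 3, 0, 0, 0, -1, 0, 0, 3, 0, 0, 0, -1, 0, 0, 0, 0, 0, 0]}}

```text
t: 23.45
eef_pos: [0.6205, -0.0807, 0.1115]
tool_rot: [-0.0, 0.022, 1.0, 0.0]
contact_force: [0.8, 0.0, -1.0]
gripper_width: 0.148
```

{"method": "drive_tool", "body": {"series": [-1, 0, 0, 3, 0, 0, 0, -1, 0, 0, 3, 0, 0, 0, -1, 0, 0, 0, 0, 0, 0, -1, 0, 0, 0, 0, 0, 0]}}

```text
t: 23.95
eef_pos: [0.6207, -0.0808, 0.1058]
tool_rot: [-0.0, 0.022, 1.0, -0.0]
contact_force: [0.7, -0.6, -0.9]
gripper_width: 0.145
```

{"method": "drive_tool", "body": {"series": [-1, 0, 0, 2, 0, 0, 0, -1, 0, 0, 2, 0, 0, 0, -1, 0, 0, 2, 0, 0, 0, -1, 0, 0, 2, 0, 0, 0, -1, 0, 0, 0, 0, 0, 0, -1, 0, 0, 0, 0, 0, 0]}}

```text
t: 24.7
eef_pos: [0.621, -0.0808, 0.0981]
tool_rot: [0.0, 0.022, 1.0, 0.0]
contact_force: [-1.6, 0.7, 6.3]
gripper_width: 0.147
```

{"method": "drive_tool", "body": {"series": [-1, 0, 0, 1, 0, 0, 0, -1, 0, 0, 1, 0, 0, 0, -1, 0, 0, 0.5, 0, 0, 0, -1, 0, 0, 0, 0, 0, 0, -1, 0, 0, 0, 0, 0, 0]}}

```text
t: 25.32
eef_pos: [0.6211, -0.0808, 0.0968]
tool_rot: [0.0, 0.022, 1.0, 0.0]
contact_force: [-4.3, 1.7, 14.8]
gripper_width: 0.15
```

```bash
python3 go.py 620.5 -80.7 96 87.5;  python3 - <<'E'
from m import *
S=avg('side',8);T=avg('top',2)
def crop(d,p,w,ow):
    u,v=proj(d,p)[0]; s=ow/w; return cv2.warpAffine(d['f'],np.float32([[s,0,-(u-w/2)*s],[0,s,-(v-w/2)*s]]),(ow,ow),flags=cv2.INTER_CUBIC)
i=np.hstack([crop(S,[.62,-.08,.06],36,400),crop(S,[.63,0,.06],110,400)])
cv2.imwrite('pics/c9.png',np.clip(i*1.2,0,255).astype(np.uint8))
E
```

```text
t 25.32 pos [621.1 -80.8  96.8] jaw 87.5 tilt 0.07 F [-4.3  1.7 14.8] w 0.15 q7 1.84 | shift [0.6 0.1 0.8] wz -0.0
```

View pics/c9.png

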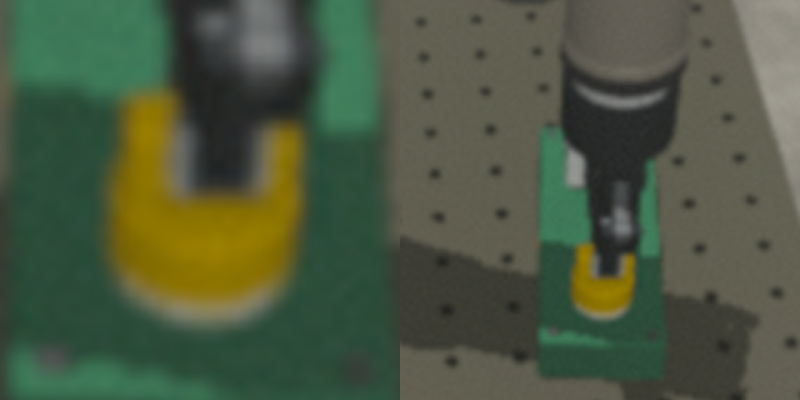

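Side view: the knob skirt sits down over the collar, with only the white ring showing below it at crop (205,315). The TCP is at 96.8 mm, 8 mm below the height for a knob home on a raised spindle. The push of 14.8 N is more than the spring's 8 N, so the spindle is at its stop. Handing in.

```bash
python3 -c "
from station import bot
print(bot.hand_in())"
```

```text
the job is handed in; nothing more can be done
None
```

The stand is built and the knob is on the spindle and held pressed down. I handed the job in at about 26 s of the 72 s allowed; the interface reports no verdict.

- **Riser:** it stands on the pad, about 0.4 mm off centre and square within about 1° in the top view. A second size check in the side view gave no result because its brightness mask was empty. The picture itself showed the riser square on the pad.
- **V-block:** I chose the 50 mm one at top-view pixel (327,231). After release, both views showed it square on the riser with edges aligned within about 2 mm. I checked this by eye only.
- **Knob:** I turned it so the pointer matched the shaft's flat (measured at about -1.5° to the world x axis, knob set to -2.5°). It slid over the shaft with no resistance. At the end it was about 8 mm lower than home on a raised spindle, pressed with 14.8 N against the spring's 8 N, so the spindle is at its stop.
- **Bystanders:** the arm met no unexpected contact, and I did not measure the bystanders again at the end.

The two cameras disagreed by 2–3 mm in x, so I used a value between them for the spindle position. In the last picture the arm hid most of the riser and V-block, so I could not confirm their final positions.

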